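# Unpile the microscope parts onto the repair bench's parts places

## Robot

A 6-joint arm with a two-finger parallel gripper is mounted at the origin on the work surface. World frame = base frame: x ahead of the robot, y to its left, z up, the work surface at z = 0. Lengths are in m, angles in rad, forces in N, time in s.
With the tool pointing down it reaches from about 0.3 to 0.775 m from the base axis. Payload 14.6 kg.
Tool frame: the origin (TCP) lies between the finger pads; the fingertips stand 11 mm ahead of it and the grasp point (between the pads) lies 8 mm behind it (ctrl.nose_length is the distance from the TCP to the fingertips, in m); z points along the fingers, x is the direction in which the jaws open and shut, and the axes are right-handed (so a half turn about z gives the same grasp; the last joint's range is limited). The gripper opens to 94 mm and grips with 3 to 60 N. Pads are 16 mm wide; open, the fingers measure 119 mm over their backs; the gripper's body (75 mm by 177 mm) begins 78 mm behind the grasp point.
Start: joints at [1.127, 0.3, 1.521, -0, 1.321, -0.067], TCP at [0.202, 0.511, 0.216] pointing down, gripper open.
Joint ranges: [-3.03, 3.03], [-0.79, 2.21], [0.23, 2.52], [-1.04, 4.18], [0, 3.07], [-2.55, 2.55]. Speed limits (rad/s): [2.22, 2.22, 2.57, 3.14, 3.14, 3.14].

## Interface

Orientations are given as [roll, pitch, yaw] about the fixed x, y, z axes, in that order (R = Rz(yaw) Ry(pitch) Rx(roll)).
In Python, from station import ctrl gives the robot as it stands.
- The arm moves only by the tool jog_arm, never from a script. Its argument "increments" is a list of rows, each an object with "delta_pos": the shift along the world's x, y, z in units of 0.25 m (1.0 is 0.25 m), a list of three; "dr": the turn, a rotation vector about the world's x, y, z in units of 0.5 rad (1.0 is 0.5 rad), a list of three. A call has 1 to 20 rows; each row is the pose to reach, as a shift and turn from the pose commanded when the call began; what a row does not reach only later rows make up. A row lasts 1/10 s, in which the tool goes at most 50 mm and 8.59 degrees, less where a joint would pass 70% of its speed; a pose out of reach is approached as far as the arm can. A call with a number of a shift or a turn outside -1 to 1 is refused whole. A call with a gripper value outside its range is refused whole. "fingers" is the gripper's target within -1 to 1 (shut at 1, half-way at 0, fully open at -1), set as the call begins (left out, the last holds). The fingers move at their own pace and stop on an object; "squeeze" is the grip in N (left out, the last holds). Time passes only in rows, so rows that repeat a pose let the fingers close. It gives the time, the measured TCP pose, the force and the opening at its end, in the units of the state.
- ctrl.get_obs(): the state, without advancing time (a new reading comes with each control period).
- ctrl.camera(name): name is "scene" or "top" or "wrist"; returns the picture (384x512x3 uint8, red, green, blue); there is no depth.
- ctrl.camera_info(name): a dict with "vertical_fov" (degrees; the focal length in pixels is half the picture's height over the tangent of half this angle, whatever the lens; pixels are square), "cx", "cy" (the principal point, pixels), "k1" (the pictures are not rectified: a ray, as slopes to the right and down, at radius r is drawn at 1 + k1 r^2 times it, then the intrinsics apply), "rvec" (rotation vector, rad) and "tvec" (3), from world to camera coordinates, as OpenCV has them. Camera axes: x right, y down, z forward; pixel columns grow to the right and rows downward; lengths in m; the calibration is good to about 2 mm. A picture is of the moment at which its call begins: read the wrist's pose just before it. camera_info takes no time and is no camera call; for the wrist camera it gives the pose at the moment of the call.
- ctrl.hand_in(): hands the job in, once; it reports no verdict.
The state is a dict: "time_s": time; "qpos": joint angles; "joint_vel": joint speeds; "tau": joint torques, N m; "ee_pos": TCP position; "eef_rot": TCP orientation; "force": force on the tool from outside, world axes, zero at the start; "moment": the same for the moment, N m; "grip_width": finger opening in m.
Only numpy, scipy, OpenCV 4.12 (cv2) and the standard library are available. Lean on these libraries where they do the work, as an engineer would, in place of code of your own. Each camera call takes 0.05 s, during which the arm holds its last target. There are 200 camera calls.

## Task

The parts of a microscope were left piled up on the bench. Take the pile apart from the top down, one part at a time, putting each part in its own place before taking the next: the brass ring over the upright post and fully down, the black objective dome-down in the white round cradle until its flange sits level on the cradle's rim, the thick steel collar flat and wholly on the round rubber mat, and last the finned heat sink flat on the floor of the shallow white tray, inside its lip. Never set the objective's glass dome down on the bench, and leave the amber bottle and the clear jar standing where they are.

Things in the scene. Friction and masses are not known exactly. Their poses are not given: they have to be found in the camera images.
- lock_ring: Brass ring on top of the pile: outer diameter 28 mm, hole 20 mm, height 14 mm, axis z. Origin at the centre of its underside. At the start it stands loose on the flat top of the objective. About 30 g.
- objective: Microscope objective, second from the top, axis z, about 120 g. Origin: lowest point of the dome. From there up: convex glass dome 0 to 12 mm (radius 4 mm at the tip, 14 at the top), black flange dia. 38 mm from 12 to 18 mm, black barrel dia. 32 mm from 18 to 42 mm with a steel band; grip the barrel. At the start the dome hangs in the collar and the flange rests on it.
- collar: Thick-walled plain steel collar (tube), outer diameter 50 mm, bore 31 mm, height 28 mm, axis z, third from the top. Origin at the centre of its underside. At the start it stands loose on the heat sink. About 220 g.
- heat_sink: Aluminium finned heat sink at the bottom of the pile, standing on the bench: 76 mm along its x (the fins run along x), 56 mm along its y, 24 mm high, flat underside. Origin at the centre of its underside. Grip it across y (56 mm). About 160 g.
- post: Fixed upright steel post, diameter 8 mm with a tapered tip, on a bright metal round foot of diameter 56 mm. Foot top 6 mm above the origin, post tip 32 mm above it. Origin at the centre of the foot's underside, on the bench. Place of the brass ring: around the post, lying on the foot.
- cradle: Fixed cradle: white upright ring (outer dia. 44 mm, bore 31 mm) from 6 to 24 mm above the origin, on a dark steel base plate 70 x 70 x 6 mm. Origin at the centre of the plate's underside, on the bench. Place of the objective: dome in the bore (it centres itself), flange on the ring's rim, dome tip then 12 mm above the origin.
- mat: Fixed flat round black rubber mat, diameter 82 mm, 6 mm thick. Origin at the centre of its underside, on the bench. Place of the collar: standing on the mat without overhanging it.
- tray: Fixed shallow white tray, outside 104 mm along its x, 84 mm along its y; inside 96 x 76 mm; floor 3 mm, lip top 7 mm above the origin. Origin at the centre of its underside, on the bench. Place of the heat sink: flat on the floor, long side along the tray's long side (either way round), clear of the lip.
- bottle: Small amber glass bottle with a black cap, diameter 30 mm, 72 mm tall, loose, standing on the bench; origin at the centre of its underside. A bystander: not to be moved or knocked over.
- jar: Small clear jar with a steel lid, diameter 52 mm, 60 mm tall, loose, standing on the bench; origin at the centre of its underside. A bystander: not to be moved or knocked over.

How it is judged:
On the way, in this order (a step that is already met when the one before it is completed fails the run):
1. brass ring around the post, down on its foot (horizontal distance between lock_ring and post below 0.01 m and z of lock_ring in the frame of post between 0.003 and 0.0085 m and angle between lock_ring's own z axis and vertical below 0.06 rad), for 0.2 s.
2. objective seated level in the cradle (horizontal distance between objective and cradle below 0.005 m and z of objective in the frame of cradle between 0.009 and 0.0145 m and angle between objective's own z axis and vertical below 0.06 rad), for 0.2 s.
3. collar standing on the mat (horizontal distance between collar and mat below 0.015 m and z of collar in the frame of mat between 0.003 and 0.0085 m and angle between collar's own z axis and vertical below 0.06 rad), for 0.2 s.
4. heat sink flat in the tray (horizontal distance between heat_sink and tray below 0.015 m and z of heat_sink in the frame of tray between 0 and 0.0055 m and angle between heat_sink's own z axis and vertical below 0.06 rad), for 0.2 s.
At the end, for the whole second after the job is handed in: Ring round the post on its foot (centre within 10 mm), objective seated in the cradle (5 mm), collar on the mat (15 mm), heat sink on the tray floor (15 mm); each within 2.5 mm of its seated height, upright within 0.06 rad, released, at rest (all of step 1 and all of step 2 and all of step 3 and all of step 4 and linear speed of each of lock_ring, objective, collar, heat_sink below 0.02 m/s and contact force between each of lock_ring, objective, collar, heat_sink and the fingers below 0.05 N); the robot touches nothing.
It fails at once if the objective's dome was set down on (or within 7 mm of) the bench (height (world z) of objective below 0.007 m).
It fails at once if the amber bottle was moved more than 25 mm or knocked over (distance of bottle from where it was at the start of the episode above 0.025 m or angle between bottle's own z axis and vertical above 0.6 rad).
It fails at once if the clear jar was moved more than 25 mm or knocked over (distance of jar from where it was at the start of the episode above 0.025 m or angle between jar's own z axis and vertical above 0.6 rad).
It also fails if it takes over 115 s, if anything falls off the work surface, if the arm or the gripper's body presses on something with over 40 N, if the wrist force passes 120 N, or if a joint passes its speed limit or range.

## Working session

There is one attempt and no reset: what is moved stays moved. The work goes in short steps, Python scripts to look and compute and a tool call to move; the robot and the scene stay as the last step left them, time stands still between calls to the robot, and variables do not carry over. Pictures are saved under pics/ and viewed, about 12 in all and at most 16, crops included, and the job is handed in when it is done.

Besides the shell and the picture viewer there is one more tool, called after ">>>" as name(argument=value, ...) on one line, values as JSON. jog_arm: Moves the arm, as the interface text tells. Its arguments: {"type":"object","properties":{"increments":{"type":"array"},"fingers":{"type":"number"},"squeeze":{"type":"number"}},"required":["increments"]}

```bash
ls; mkdir -p pics
python3 - <<'E'
from station import ctrl
import cv2
o=ctrl.get_obs();print(o)
for n in("scene","top","wrist"):
    print(n,ctrl.camera_info(n)); im=ctrl.camera(n); cv2.imwrite(f"pics/{n}0.png",im[:,:,::-1])
E
```

```text
pics
{'time_s': 0.0, 'qpos': array([ 1.12738607e+00,  3.00471207e-01,  1.52159048e+00, -3.09857898e-05,
        1.32065948e+00, -6.66297985e-02]), 'joint_vel': array([-0.00079359, -0.00018877, -0.00128123, -0.00123651, -0.00058988,
        0.00050878]), 'tau': array([ 2.44568961e-03, -5.31792426e+01, -3.52738631e+01,  7.09601655e-02,
        2.43238185e-02, -9.08681454e-05]), 'ee_pos': array([0.20228095, 0.51118854, 0.21588228]), 'eef_rot': array([-3.14154746e+00,  1.12800232e-03,  1.19402358e+00]), 'force': array([-0.74286896, -0.7789996 , -0.10910868]), 'moment': array([-0.0426716 ,  0.04316946,  0.02512576]), 'grip_width': 0.0939119468754335}
scene {'vertical_fov': 56.06922895244479, 'cx': 253.58632171003921, 'cy': 190.78763645926165, 'k1': -0.09773926044709132, 'rvec': array([ 2.11593863,  0.79384382, -0.39856396]), 'tvec': array([-0.46972403, -0.15003064,  1.14851313])}
top {'vertical_fov': 51.89864003774684, 'cx': 261.37212922224717, 'cy': 187.29763438811483, 'k1': -0.037648010090897556, 'rvec': array([ 2.13573232, -2.10329518,  0.17781976]), 'tvec': array([0.0548239 , 0.57369858, 0.97562596])}
wrist {'vertical_fov': 70.60838055082009, 'cx': 255.8633492561778, 'cy': 188.86830581465452, 'k1': -0.02135373072163631, 'rvec': array([-2.39804596, -1.6312343 , -0.2288889 ]), 'tvec': array([-0.54883599, -0.02945156,  0.39212899])}
```

View pics/top0.png

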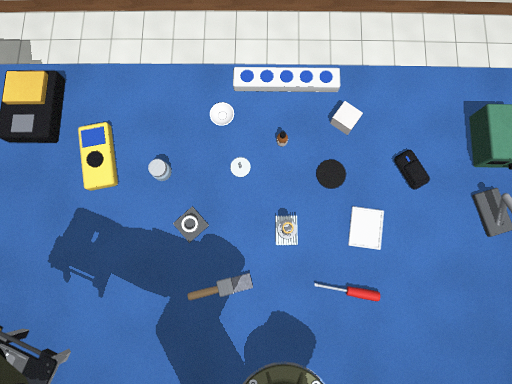

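View pics/scene0.png

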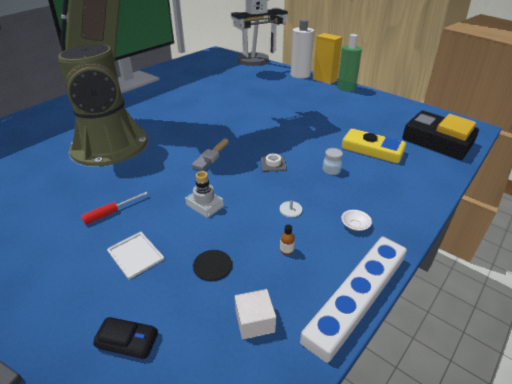

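```bash
cat > h.py <<'E'
import numpy as np, cv2
from station import ctrl
def K(i,h=384):
    f=h/2/np.tan(np.radians(i["vertical_fov"])/2); return np.array([[f,0,i["cx"]],[0,f,i["cy"]],[0,0,1]])
def ray(i,uv):
    d=cv2.undistortPoints(np.array([[uv]],float),K(i),np.array([i["k1"],0,0,0,0]))[0,0]
    R=cv2.Rodrigues(i["rvec"])[0]; return -R.T@i["tvec"], R.T@np.array([d[0],d[1],1])
def plane(i,uv,z):
    c,d=ray(i,uv); return c+d*(z-c[2])/d[2]
def proj(i,p):
    return cv2.projectPoints(np.atleast_2d(np.array(p,float)),i["rvec"],i["tvec"],K(i),np.array([i["k1"],0,0,0,0]))[0][:,0]
def blobs(im,mask,amin=30):
    cs,_=cv2.findContours(mask.astype(np.uint8),cv2.RETR_EXTERNAL,cv2.CHAIN_APPROX_NONE)
    return [(c,cv2.contourArea(c)) for c in cs if cv2.contourArea(c)>amin]
def snap(n,name):
    i=ctrl.camera_info(n); im=ctrl.camera(n); cv2.imwrite(f"pics/{name}.png",im[:,:,::-1]); return i,im
E
python3 - <<'E'
from h import *
i=ctrl.camera_info("top"); im=cv2.imread("pics/top0.png")
hsv=cv2.cvtColor(im,cv2.COLOR_BGR2HSV)
nb=~((hsv[:,:,0]>95)&(hsv[:,:,0]<125)&(hsv[:,:,1]>120))
nb[:95]=0;nb[260:]=0
for c,a in blobs(im,nb):
    r=cv2.minAreaRect(c); (x,y),rad=cv2.minEnclosingCircle(c)
    if 130<x<400: print(np.round(r[0],1),np.round(r[1],1),round(r[2],1),a,np.round(plane(i,r[0],0.0),3))
cv2.imwrite("pics/topc.png",cv2.resize(im[100:260,140:400],None,fx=3,fy=3,interpolation=cv2.INTER_CUBIC))
E
```

```text
[286.  229.5] [29. 22.] 90.0 618.5 [ 0.468 -0.004  0.   ]
[365.9 227.5] [33.3 40.9] 5.7 1257.5 [ 0.476 -0.219  0.   ]
[190.5 224. ] [26.  26.5] 48.8 649.5 [0.479 0.255 0.   ]
[330.5 173.5] [27. 29.] 90.0 618.5 [ 0.624 -0.125  0.   ]
[159.8 169.3] [24.  19.1] 45.0 364.0 [0.63  0.348 0.   ]
[240.  166.5] [19. 20.] 90.0 303.5 [0.64  0.125 0.   ]
[281.5 138.5] [11. 15.] 0.0 122.5 [0.722 0.01  0.   ]
[221.3 113.4] [24.1 23.7] 26.6 441.0 [0.795 0.182 0.   ]
[345.6 117.3] [23.2 28.2] 35.2 601.0 [ 0.787 -0.171  0.   ]
```

View pics/topc.png

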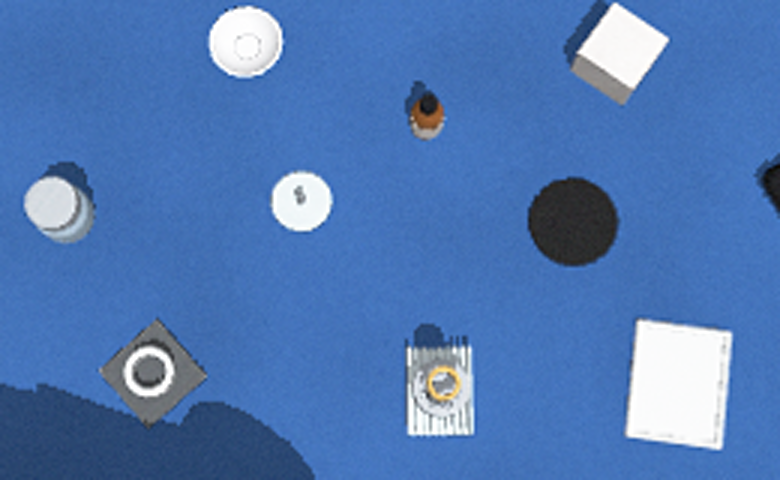

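>>> jog_arm(increments=[{"delta_pos": [0.15,-0.2,0.1],"dr": [0,0,0.15]},{"delta_pos": [0.3,-0.4,0.1],"dr": [0,0,0.4]},{"delta_pos": [0.5,-0.6,0.1],"dr": [0,0,0.6]},{"delta_pos": [0.7,-0.8,0.1],"dr": [0,0,0.75]},{"delta_pos": [0.85,-1,0.1],"dr": [0,0,0.754]},{"delta_pos": [0.9,-1,0.1],"dr": [0,0,0.754]},{"delta_pos": [0.9,-1,0.1],"dr": [0,0,0.754]}], fingers=-1)

```text
time_s: 0.85
ee_pos: [0.4287, 0.2593, 0.2415]
eef_rot: [3.142, 0.0, 1.57]
force: [0.4, 0.3, 0.4]
grip_width: 0.094
```

>>> jog_arm(increments=[{"delta_pos": [0,-0.2,0],"dr": [0,0,0]},{"delta_pos": [0,-0.4,0],"dr": [0,0,0]},{"delta_pos": [0,-0.6,0],"dr": [0,0,0]},{"delta_pos": [0,-0.8,0],"dr": [0,0,0]},{"delta_pos": [0,-1,0],"dr": [0,0,0]},{"delta_pos": [0,-1,0],"dr": [0,0,0]},{"delta_pos": [0,-1,0],"dr": [0,0,0]}])

```text
time_s: 1.55
ee_pos: [0.4273, 0.0107, 0.2414]
eef_rot: [-3.141, -0.0, 1.568]
force: [0.0, 0.3, -0.1]
grip_width: 0.094
```

Run:
```python
from h import *
o=ctrl.get_obs();print(o["ee_pos"],o["eef_rot"],o["time_s"])
i,im=snap("wrist","w1"); R=cv2.Rodrigues(i["rvec"])[0]; print(-R.T@i["tvec"]); print(R)
```

```text
[0.42730783 0.01069912 0.24140329] [-3.14149141e+00 -1.73850632e-04  1.56835914e+00] 1.55
[0.3465116  0.01007256 0.40979405]
[[ 1.92852598e-03  9.99998133e-01  1.21036565e-04]
 [ 9.60939720e-01 -1.88669777e-03  2.76751323e-01]
 [ 2.76751035e-01 -4.17413274e-04 -9.60941565e-01]]
```

View pics/w1.png

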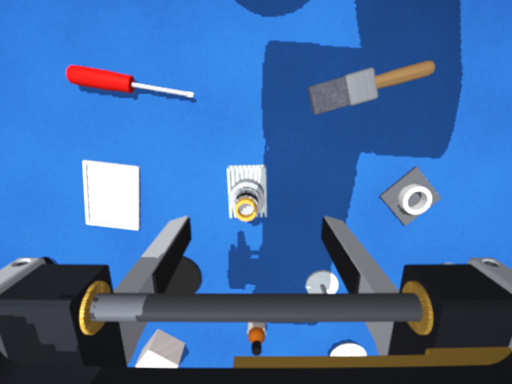

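Run:
```python
from h import *
iw=ctrl.camera_info("wrist"); it=ctrl.camera_info("top"); isc=ctrl.camera_info("scene")
W=cv2.imread("pics/w1.png");T=cv2.imread("pics/top0.png")
for n,i,im,b in(("w",iw,W,(150,260,200,300)),("t",it,T,(200,260,260,310))):
    hsv=cv2.cvtColor(im,cv2.COLOR_BGR2HSV); m=np.zeros(im.shape[:2],bool); s=np.s_[b[0]:b[1],b[2]:b[3]]
    m[s]=((hsv[:,:,0]>8)&(hsv[:,:,0]<32)&(hsv[:,:,1]>90)&(hsv[:,:,2]>90))[s]
    p=np.argwhere(m)[:,::-1]; print(n,len(p),p.min(0),p.max(0),p.mean(0),plane(i,(p.min(0)+p.max(0))/2,0.09),plane(i,(p.min(0)+p.max(0))/2,.096))
def bl(i,im,mask,s,z,amin=80):
    m=np.zeros(mask.shape,bool); m[s]=mask[s]
    for c,a in blobs(im,m,amin):
        r=cv2.minAreaRect(c); print("  ",np.round(r[0],1),np.round(r[1],1),round(r[2],1),a,np.round(plane(i,r[0],z),4),[np.round(plane(i,q,z)[:2],3).tolist() for q in cv2.boxPoints(r)])
for i,im,R in((iw,W,dict(cradle=np.s_[160:230,375:450],tray=np.s_[150:240,75:150],sink=np.s_[150:220,210:270],mat=np.s_[240:290,170:215],post=np.s_[250:300,300:345])),
            (it,T,dict(cradle=np.s_[200:250,165:215],tray=np.s_[200:260,340:390],sink=np.s_[205:250,265:310],mat=np.s_[150:195,310:350],post=np.s_[150:185,225:255]))):
    hsv=cv2.cvtColor(im,cv2.COLOR_BGR2HSV); wh=(hsv[:,:,1]<90)&(hsv[:,:,2]>170); nb=~((hsv[:,:,0]>95)&(hsv[:,:,0]<125)&(hsv[:,:,1]>120))
    print("cradle");bl(i,im,wh,R["cradle"],.024)
    print("tray");bl(i,im,nb,R["tray"],.007)
    print("sink");bl(i,im,wh if im is W else nb,R["sink"],.024)
    print("mat");bl(i,im,nb,R["mat"],.006)
    print("post");bl(i,im,nb,R["post"],.006)
```

```text
w 259 [236 197] [256 220] [245.66023166 208.82625483] [ 0.46424469 -0.00141739  0.09      ] [ 0.46203646 -0.00118661  0.096     ]
t 43 [282 222] [292 233] [287.37209302 227.27906977] [ 0.46614839 -0.00179299  0.09      ] [ 0.46566042 -0.0014905   0.096     ]
cradle
   [415.5 199. ] [30. 33.] 90.0 759.5 [0.4735 0.2518 0.024 ] [[0.45, 0.223], [0.45, 0.273], [0.498, 0.282], [0.498, 0.23]]
tray
   [110.5 195. ] [70. 57.] 90.0 3564.5 [ 0.4725 -0.2166  0.007 ] [[0.417, -0.252], [0.417, -0.165], [0.532, -0.179], [0.532, -0.273]]
sink
   [246.  208.5] [14. 11.] -0.0 111.5 [ 0.4885 -0.004   0.024 ] [[0.497, -0.015], [0.48, -0.014], [0.48, 0.007], [0.497, 0.007]]
   [246.7 191.5] [54.4 38.7] 87.4 1295.0 [ 0.4617 -0.0026  0.024 ] [[0.422, -0.032], [0.419, 0.024], [0.504, 0.028], [0.506, -0.031]]
mat
   [185.  264.5] [49. 30.] 90.0 1081.5 [ 0.5959 -0.1088  0.006 ] [[0.55, -0.13], [0.55, -0.081], [0.644, -0.086], [0.645, -0.139]]
post
   [322.  284.5] [29. 44.] 90.0 881.0 [0.6352 0.1256 0.006 ] [[0.606, 0.086], [0.607, 0.161], [0.665, 0.167], [0.665, 0.089]]
   [336.  265.5] [31. 16.] 90.0 246.0 [0.5979 0.1467 0.006 ] [[0.569, 0.131], [0.569, 0.158], [0.628, 0.163], [0.628, 0.135]]
cradle
   [189.  223.5] [15. 16.] 90.0 192.5 [0.478 0.254 0.024] [[0.498, 0.276], [0.498, 0.234], [0.459, 0.232], [0.458, 0.274]]
tray
   [365.9 227.5] [33.3 40.9] 5.7 1257.5 [ 0.4758 -0.2168  0.007 ] [[0.426, -0.166], [0.535, -0.179], [0.527, -0.269], [0.418, -0.254]]
sink
   [286.  229.5] [29. 22.] 90.0 618.5 [ 0.4662 -0.0025  0.024 ] [[0.504, 0.027], [0.505, -0.031], [0.429, -0.031], [0.428, 0.026]]
mat
   [330.5 173.5] [27. 29.] 90.0 618.5 [ 0.6225 -0.1245  0.006 ] [[0.66, -0.085], [0.661, -0.165], [0.585, -0.163], [0.584, -0.084]]
post
   [240.  166.5] [19. 20.] 90.0 303.5 [0.6388 0.1242 0.006 ] [[0.665, 0.153], [0.666, 0.097], [0.612, 0.096], [0.612, 0.151]]
```

>>> jog_arm(increments=[{"delta_pos": [0.151,-0.049,0],"dr": [0,0,0]},{"delta_pos": [0.151,-0.049,-0.15],"dr": [0,0,0]},{"delta_pos": [0.151,-0.049,-0.3],"dr": [0,0,0]},{"delta_pos": [0.151,-0.049,-0.42],"dr": [0,0,0]},{"delta_pos": [0.151,-0.049,-0.5],"dr": [0,0,0]},{"delta_pos": [0.151,-0.049,-0.56],"dr": [0,0,0]},{"delta_pos": [0.151,-0.049,-0.586],"dr": [0,0,0]},{"delta_pos": [0.151,-0.049,-0.586],"dr": [0,0,0]}])

```text
time_s: 2.4
ee_pos: [0.4649, 0.0003, 0.0944]
eef_rot: [-3.14, -0.0, 1.573]
force: [0.2, 0.6, 0.9]
grip_width: 0.0938
```

Run:
```python
from h import *
o=ctrl.get_obs();print(o["ee_pos"],o["eef_rot"],o["force"])
i,im=snap("wrist","w2"); print(proj(i,[[.465,-.0015,.096],o["ee_pos"],o["ee_pos"]-[0,0,.011]]))
```

```text
[4.64893771e-01 2.73585675e-04 9.44292265e-02] [-3.14027261e+00 -1.58983815e-04  1.57281358e+00] [0.18949812 0.60335517 0.91571527]
[[254.34032929 235.69553118]
 [256.96196311 234.53939796]
 [256.9007903  227.84857232]]
```

View pics/w2.png

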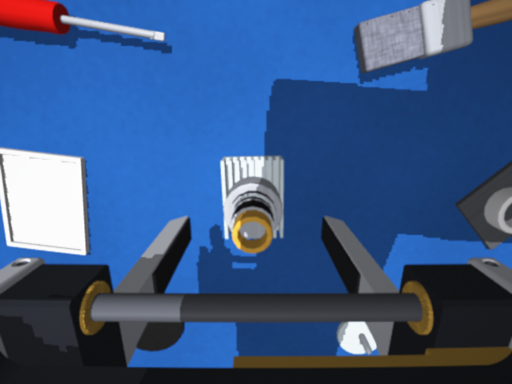

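```bash
cat >> h.py <<'E'
def brass(im,box):
    hsv=cv2.cvtColor(im,cv2.COLOR_RGB2HSV); m=np.zeros(im.shape[:2],np.uint8); s=np.s_[box[0]:box[1],box[2]:box[3]]
    m[s]=((hsv[:,:,0]>8)&(hsv[:,:,0]<32)&(hsv[:,:,1]>90)&(hsv[:,:,2]>80))[s]; return m
E
python3 - <<'E'
from h import *
i=ctrl.camera_info("wrist"); im=cv2.imread("pics/w2.png")[:,:,::-1].copy()
m=brass(im,(200,265,220,285)); cs,h=cv2.findContours(m,cv2.RETR_CCOMP,cv2.CHAIN_APPROX_NONE)
for c,k in zip(cs,h[0]):
    if len(c)>15:
        r=cv2.fitEllipse(c); print(k[3],len(c),cv2.boundingRect(c),np.round(r[0],1),np.round(r[1],1),plane(i,r[0],.096),plane(i,r[0],.089))
E
```

```text
-1 118 (232, 210, 41, 43) [252.  231.4] [39.4 42.1] [ 0.46255721 -0.00338476  0.096     ] [ 0.46581929 -0.00348774  0.089     ]
0 66 (238, 221, 29, 21) [252.2 230.7] [20. 27.] [ 0.46205892 -0.00323956  0.096     ] [ 0.46530019 -0.00333647  0.089     ]
```

>>> jog_arm(increments=[{"delta_pos": [-0.002,-0.012,0],"dr": [0,0,0]},{"delta_pos": [-0.002,-0.012,0],"dr": [0,0,0]}])

```text
time_s: 2.65
ee_pos: [0.465, -0.0039, 0.0957]
eef_rot: [3.14, 0.0, 1.571]
force: [-0.4, -0.4, -0.5]
grip_width: 0.0941
```

>>> jog_arm(increments=[{"delta_pos": [0,0,0],"dr": [0,0,0]},{"delta_pos": [0,0,0],"dr": [0,0,0]},{"delta_pos": [0,0,0],"dr": [0,0,0]},{"delta_pos": [0,0,0],"dr": [0,0,0]},{"delta_pos": [0,0,0],"dr": [0,0,0]},{"delta_pos": [0,0,0],"dr": [0,0,0]},{"delta_pos": [0,0,0],"dr": [0,0,0]},{"delta_pos": [0,0,0],"dr": [0,0,0]}], fingers=1, squeeze=12)

```text
time_s: 3.45
ee_pos: [0.4646, -0.0038, 0.0949]
eef_rot: [-3.142, 0.0, 1.571]
force: [-0.0, 0.2, 0.5]
grip_width: 0.0334
```

>>> jog_arm(increments=[{"delta_pos": [0,0,0],"dr": [0,0,0]},{"delta_pos": [0,0,0],"dr": [0,0,0]},{"delta_pos": [0,0,0],"dr": [0,0,0]},{"delta_pos": [0,0,0],"dr": [0,0,0]}])

```text
time_s: 3.85
ee_pos: [0.4646, -0.0038, 0.0949]
eef_rot: [-3.142, -0.0, 1.571]
force: [0.6, 0.1, -0.2]
grip_width: 0.0274
```

>>> jog_arm(increments=[{"delta_pos": [0,0,0.04],"dr": [0,0,0]},{"delta_pos": [0,0,0.12],"dr": [0,0,0]},{"delta_pos": [0,0,0.16],"dr": [0,0,0]},{"delta_pos": [0,0,0.16],"dr": [0,0,0]}])

```text
time_s: 4.25
ee_pos: [0.4653, -0.0039, 0.1365]
eef_rot: [3.139, 0.0, 1.571]
force: [1.6, 0.2, -0.2]
grip_width: 0.0276
```

Run:
```python
from h import *
o=ctrl.get_obs();print(o["ee_pos"],o["eef_rot"],o["force"],o["grip_width"])
i,im=snap("wrist","w3"); 
m=brass(im,(190,280,200,300)); cs,h=cv2.findContours(m,cv2.RETR_CCOMP,cv2.CHAIN_APPROX_NONE)
for c in cs:
    if len(c)>15:
        r=cv2.fitEllipse(c); print(cv2.boundingRect(c),np.round(r[0],1),np.round(r[1],1),plane(i,r[0],o["ee_pos"][2]))
```

```text
[ 0.4653389  -0.00388691  0.13649557] [3.13870551e+00 2.56967712e-04 1.57104944e+00] [ 1.6405943   0.15366161 -0.19295457] 0.027634672233061215
(235, 211, 42, 43) [255.8 231.8] [40.3 41.5] [ 0.46332874 -0.00468215  0.13649557]
(241, 221, 30, 21) [255.6 230.7] [20.  27.9] [ 0.46251231 -0.00482513  0.13649557]
```

View pics/w3.png

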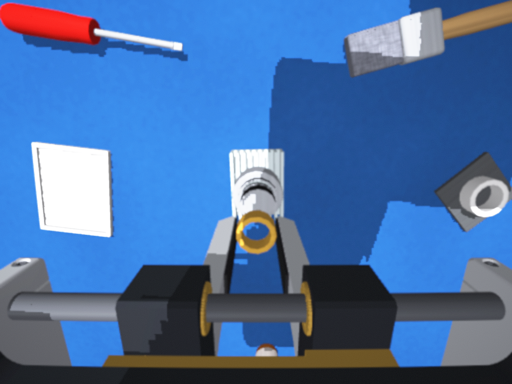

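>>> jog_arm(increments=[{"delta_pos": [0.1,0.08,0],"dr": [0,0,0]},{"delta_pos": [0.25,0.19,0],"dr": [0,0,0]},{"delta_pos": [0.4,0.3,0],"dr": [0,0,0]},{"delta_pos": [0.55,0.42,0],"dr": [0,0,0]},{"delta_pos": [0.65,0.49,0],"dr": [0,0,0]},{"delta_pos": [0.687,0.515,0],"dr": [0,0,0]},{"delta_pos": [0.687,0.515,0],"dr": [0,0,0]}])

```text
time_s: 5.0
ee_pos: [0.6365, 0.1257, 0.1331]
eef_rot: [-3.14, 0.0, 1.572]
force: [-0.3, -0.4, -0.7]
grip_width: 0.0274
```

Run:
```python
from h import *
o=ctrl.get_obs();print(o["ee_pos"],o["eef_rot"],o["force"],o["grip_width"])
i,im=snap("wrist","w4"); print(proj(i,[[.637,.125,.032],[.637,.125,.006]]))
hsv=cv2.cvtColor(im,cv2.COLOR_RGB2HSV)
wh=((hsv[:,:,1]<90)&(hsv[:,:,2]>150)); wh[:120]=0; wh[280:]=0
for c,a in blobs(im,wh,100):print(cv2.boundingRect(c),a)
it,imt=snap("top","t4"); s=imt[120:230,190:330]; cv2.imwrite("pics/t4c.png",cv2.resize(s[:,:,::-1],None,fx=4,fy=4))
```

```text
[0.63653792 0.12569001 0.13313434] [-3.13972870e+00  2.39484092e-04  1.57203621e+00] [-0.3154571  -0.36284147 -0.71144772] 0.027438935200125802
[[255.94296913 192.4302071 ]
 [255.94300634 185.81573898]]
(464, 258, 48, 22) 836.0
(0, 258, 40, 22) 407.5
(138, 234, 33, 28) 303.5
(231, 161, 49, 49) 1819.0
(424, 150, 86, 58) 3459.5
```

View pics/w4.png

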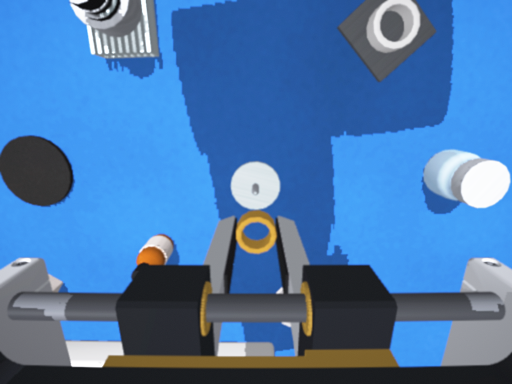

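>>> jog_arm(increments=[{"delta_pos": [0.008,0,-0.05],"dr": [0,0,0]},{"delta_pos": [0.008,0,-0.15],"dr": [0,0,0]},{"delta_pos": [0.008,0,-0.25],"dr": [0,0,0]},{"delta_pos": [0.008,0,-0.34],"dr": [0,0,0]},{"delta_pos": [0.008,0,-0.39],"dr": [0,0,0]},{"delta_pos": [0.008,0,-0.39],"dr": [0,0,0]},{"delta_pos": [0.008,0,-0.39],"dr": [0,0,0]},{"delta_pos": [0.008,0,-0.39],"dr": [0,0,0]}])

```text
time_s: 5.9
ee_pos: [0.639, 0.1249, 0.0388]
eef_rot: [3.14, -0.0, 1.571]
force: [-0.2, -0.1, -0.6]
grip_width: 0.0274
```

>>> jog_arm(increments=[{"delta_pos": [0,0,-0.02],"dr": [0,0,0]},{"delta_pos": [0,0,-0.04],"dr": [0,0,0]},{"delta_pos": [0,0,-0.052],"dr": [0,0,0]},{"delta_pos": [0,0,-0.052],"dr": [0,0,0]},{"delta_pos": [0,0,-0.052],"dr": [0,0,0]}])

```text
time_s: 6.4
ee_pos: [0.6384, 0.1249, 0.0244]
eef_rot: [-3.142, 0.0, 1.571]
force: [0.2, 0.2, -0.6]
grip_width: 0.0274
```

>>> jog_arm(increments=[{"delta_pos": [0,0,-0.01],"dr": [0,0,0]},{"delta_pos": [0,0,-0.018],"dr": [0,0,0]},{"delta_pos": [0,0,-0.018],"dr": [0,0,0]},{"delta_pos": [0,0,-0.018],"dr": [0,0,0]}])

```text
time_s: 6.8
ee_pos: [0.6384, 0.1249, 0.0199]
eef_rot: [-3.142, -0.0, 1.571]
force: [1.1, -0.5, -0.4]
grip_width: 0.0275
```

>>> jog_arm(increments=[{"delta_pos": [0,0,0],"dr": [0,0,0]},{"delta_pos": [0,0,0],"dr": [0,0,0]},{"delta_pos": [0,0,0],"dr": [0,0,0]},{"delta_pos": [0,0,0],"dr": [0,0,0]},{"delta_pos": [0,0,0],"dr": [0,0,0]}], fingers=-1)

```text
time_s: 7.3
ee_pos: [0.6384, 0.1249, 0.02]
eef_rot: [3.142, -0.0, 1.571]
force: [0.3, 0.5, 0.2]
grip_width: 0.0635
```

>>> jog_arm(increments=[{"delta_pos": [0,0,0.1],"dr": [0,0,0]},{"delta_pos": [0,0,0.25],"dr": [0,0,0]},{"delta_pos": [0,0,0.4],"dr": [0,0,0]},{"delta_pos": [0,0,0.5],"dr": [0,0,0]},{"delta_pos": [0,0,0.5],"dr": [0,0,0]}])

```text
time_s: 7.8
ee_pos: [0.6398, 0.1251, 0.1492]
eef_rot: [3.135, -0.001, 1.571]
force: [0.7, 0.8, -0.0]
grip_width: 0.0941
```

Run:
```python
from h import *
o=ctrl.get_obs();print(o["ee_pos"],o["eef_rot"],o["force"],o["grip_width"])
i,im=snap("wrist","w5"); cv2.imwrite("pics/w5c.png",cv2.resize(im[110:270,150:400,::-1],None,fx=2.5,fy=2.5)); m=brass(im,(150,270,180,330)); p=np.argwhere(m)[:,::-1]; print(p.min(0),p.max(0))
print(proj(i,[[.637,.125,.006],[.637,.125,.02],[.637,.125,.032]]))
```

```text
[0.63980786 0.12513018 0.14924445] [ 3.13519901e+00 -8.56074039e-04  1.57102352e+00] [ 0.6892526   0.84251282 -0.00266078] 0.09410491767322596
[245 170] [267 193]
[[256.29417701 178.56344484]
 [256.32320177 181.60811743]
 [256.35017576 184.43793405]]
```

View pics/w5c.png

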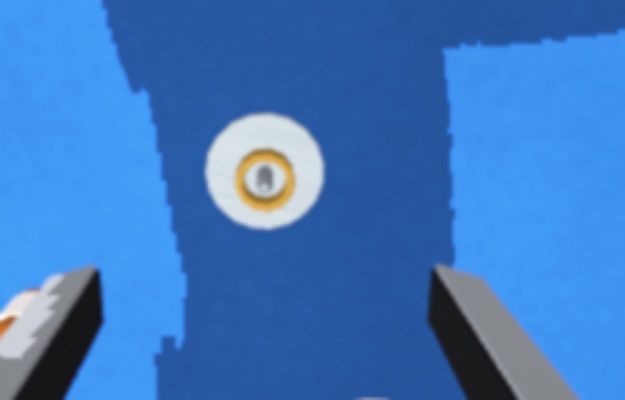

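>>> jog_arm(increments=[{"delta_pos": [-0.1,-0.08,0],"dr": [0,0,0]},{"delta_pos": [-0.25,-0.18,0],"dr": [0,0,0]},{"delta_pos": [-0.4,-0.29,0],"dr": [0,0,0]},{"delta_pos": [-0.55,-0.4,0],"dr": [0,0,0]},{"delta_pos": [-0.66,-0.48,-0.05],"dr": [0,0,0]},{"delta_pos": [-0.703,-0.512,-0.12],"dr": [0,0,0]},{"delta_pos": [-0.703,-0.512,-0.12],"dr": [0,0,0]},{"delta_pos": [-0.703,-0.512,-0.12],"dr": [0,0,0]}])

```text
time_s: 8.65
ee_pos: [0.4629, -0.0029, 0.1147]
eef_rot: [-3.141, -0.0, 1.571]
force: [-0.5, -0.1, 0.4]
grip_width: 0.0938
```

Run:
```python
from h import *
o=ctrl.get_obs();print(o["ee_pos"],o["eef_rot"],o["force"],o["grip_width"])
i,im=snap("wrist","w6"); cv2.imwrite("pics/w6c.png",cv2.resize(im[110:270,150:400,::-1],None,fx=2.5,fy=2.5))
print(proj(i,[[.464,-.003,.082],[.464,-.003,.052],[.466,-.0025,.024]]))
```

```text
[ 0.46287    -0.00291437  0.11474556] [-3.14069543e+00 -1.32634477e-04  1.57070957e+00] [-0.51233124 -0.10054108  0.43308126] 0.09384825924943418
[[256.70673069 217.8503726 ]
 [256.60409724 205.27257682]
 [257.02365661 197.83849977]]
```

View pics/w6c.png

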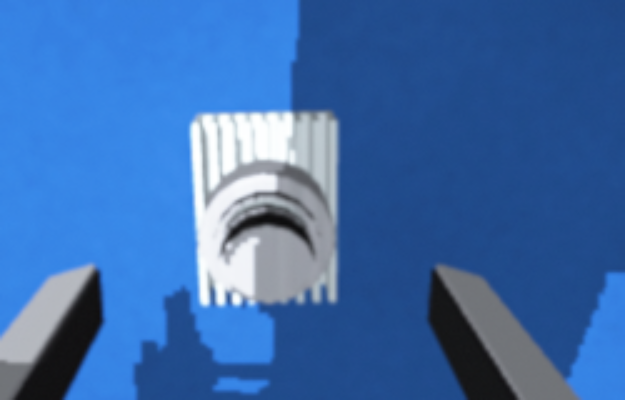

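>>> jog_arm(increments=[{"delta_pos": [0.002,0,-0.06],"dr": [0,0,0]},{"delta_pos": [0.002,0,-0.12],"dr": [0,0,0]},{"delta_pos": [0.002,0,-0.16],"dr": [0,0,0]},{"delta_pos": [0.002,0,-0.17],"dr": [0,0,0]},{"delta_pos": [0.002,0,-0.17],"dr": [0,0,0]},{"delta_pos": [0.002,0,-0.17],"dr": [0,0,0]}])

```text
time_s: 9.3
ee_pos: [0.4636, -0.003, 0.073]
eef_rot: [3.141, 0.0, 1.571]
force: [0.8, 0.2, 0.7]
grip_width: 0.0941
```

>>> jog_arm(increments=[{"delta_pos": [0,0,0],"dr": [0,0,0]},{"delta_pos": [0,0,0],"dr": [0,0,0]}])

```text
time_s: 9.5
ee_pos: [0.4634, -0.0031, 0.0729]
eef_rot: [3.141, 0.0, 1.571]
force: [0.3, -1.3, 0.1]
grip_width: 0.0935
```

>>> jog_arm(increments=[{"delta_pos": [0,0,-0.006],"dr": [0,0,0]},{"delta_pos": [0,0,-0.006],"dr": [0,0,0]},{"delta_pos": [0,0,-0.006],"dr": [0,0,0]},{"delta_pos": [0,0,-0.006],"dr": [0,0,0]},{"delta_pos": [0,0,-0.006],"dr": [0,0,0]},{"delta_pos": [0,0,-0.006],"dr": [0,0,0]},{"delta_pos": [0,0,-0.006],"dr": [0,0,0]},{"delta_pos": [0,0,-0.006],"dr": [0,0,0]},{"delta_pos": [0,0,-0.006],"dr": [0,0,0]},{"delta_pos": [0,0,-0.006],"dr": [0,0,0]},{"delta_pos": [0,0,-0.006],"dr": [0,0,0]}], fingers=1, squeeze=20)

```text
time_s: 10.6
ee_pos: [0.4631, -0.0031, 0.0709]
eef_rot: [3.142, -0.0, 1.571]
force: [0.1, -0.5, 0.1]
grip_width: 0.0317
```

>>> jog_arm(increments=[{"delta_pos": [0,0,0.03],"dr": [0,0,0]},{"delta_pos": [0,0,0.1],"dr": [0,0,0]},{"delta_pos": [0,0,0.18],"dr": [0,0,0]},{"delta_pos": [0,0,0.2],"dr": [0,0,0]},{"delta_pos": [0,0,0.2],"dr": [0,0,0]}])

```text
time_s: 11.1
ee_pos: [0.4634, -0.0031, 0.1215]
eef_rot: [3.14, 0.0, 1.571]
force: [-0.5, -1.0, -1.8]
grip_width: 0.0315
```

Run:
```python
from h import *
o=ctrl.get_obs();print(o["ee_pos"],o["eef_rot"],o["force"],o["grip_width"])
i,im=snap("wrist","w7"); cv2.imwrite("pics/w7c.png",cv2.resize(im[110:270,150:400,::-1],None,fx=2.5,fy=2.5))
```

```text
[ 0.46337223 -0.00312919  0.12149074] [3.14018070e+00 1.72542170e-04 1.57102125e+00] [-0.54902877 -0.95674887 -1.8303158 ] 0.03147165824555335
```

View pics/w7c.png

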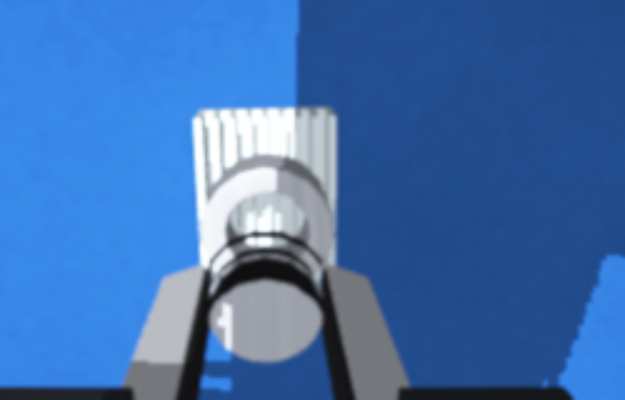

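>>> jog_arm(increments=[{"delta_pos": [0.01,0.1,0],"dr": [0,0,0]},{"delta_pos": [0.02,0.25,0],"dr": [0,0,0]},{"delta_pos": [0.03,0.42,0],"dr": [0,0,0]},{"delta_pos": [0.046,0.59,0],"dr": [0,0,0]},{"delta_pos": [0.046,0.76,0],"dr": [0,0,0]},{"delta_pos": [0.046,0.9,0],"dr": [0,0,0]},{"delta_pos": [0.046,0.98,0],"dr": [0,0,0]},{"delta_pos": [0.046,1,0],"dr": [0,0,0]},{"delta_pos": [0.046,1,0],"dr": [0,0,0]},{"delta_pos": [0.046,1,0],"dr": [0,0,0]}])

```text
time_s: 12.15
ee_pos: [0.4745, 0.2459, 0.1204]
eef_rot: [-3.141, 0.001, 1.57]
force: [-0.6, -0.6, -0.8]
grip_width: 0.0314
```

Run:
```python
from h import *
o=ctrl.get_obs();print(o["ee_pos"],o["eef_rot"],o["force"],o["grip_width"])
i,im=snap("wrist","w8"); cv2.imwrite("pics/w8c.png",cv2.resize(im[110:290,150:400,::-1],None,fx=3,fy=3))
e=o["ee_pos"];print("obj top",plane(i,(256.4,238),e[2]+.011)-e)
print(proj(i,[[.4755,.252,.024],[.4755,.252,.006]]))
```

```text
[0.47452112 0.24590649 0.12044317] [-3.14074727e+00  5.59282970e-04  1.57035082e+00] [-0.56076217 -0.63244152 -0.84265683] 0.0314222714433577
obj top [-0.0028408  -0.00038819  0.011     ]
[[262.59947011 194.102581  ]
 [262.21327161 189.21936206]]
```

View pics/w8c.png

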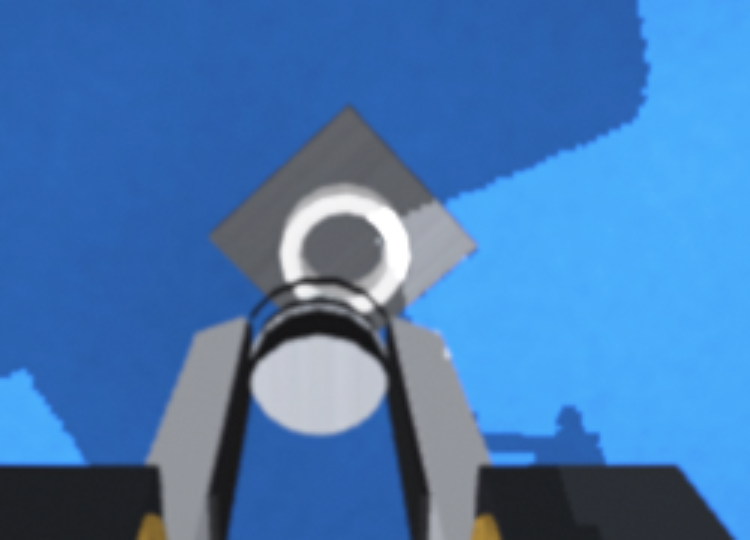

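>>> jog_arm(increments=[{"delta_pos": [0.017,0.032,0],"dr": [0,0,0]},{"delta_pos": [0.017,0.032,-0.06],"dr": [0,0,0]},{"delta_pos": [0.017,0.032,-0.14],"dr": [0,0,0]},{"delta_pos": [0.017,0.032,-0.2],"dr": [0,0,0]},{"delta_pos": [0.017,0.032,-0.22],"dr": [0,0,0]},{"delta_pos": [0.017,0.032,-0.22],"dr": [0,0,0]},{"delta_pos": [0.017,0.032,-0.22],"dr": [0,0,0]},{"delta_pos": [0.017,0.032,-0.22],"dr": [0,0,0]}])

```text
time_s: 13.0
ee_pos: [0.4793, 0.2551, 0.0668]
eef_rot: [3.14, -0.001, 1.571]
force: [0.7, -0.9, -2.3]
grip_width: 0.0316
```

Run:
```python
from h import *
o=ctrl.get_obs();print(o["ee_pos"],o["eef_rot"],o["force"],o["grip_width"])
i,im=snap("wrist","w9"); cv2.imwrite("pics/w9c.png",cv2.resize(im[110:290,150:400,::-1],None,fx=3,fy=3))
```

```text
[0.47931972 0.25507206 0.06682145] [ 3.14035366e+00 -6.01039724e-04  1.57087901e+00] [ 0.67875374 -0.92768946 -2.34002109] 0.03155394082411086
```

View pics/w9c.png

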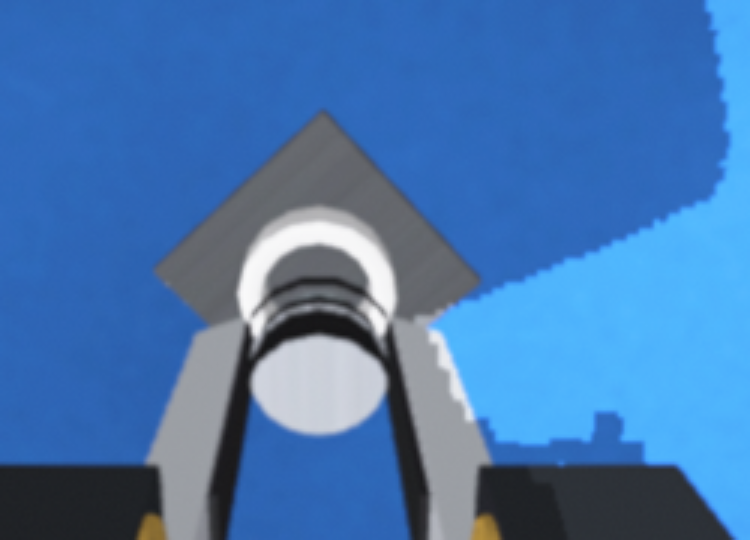

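Run:
```python
from h import *
i=ctrl.camera_info("wrist");z=ctrl.get_obs()["ee_pos"][2]
print(plane(i,(255.9,204.5),.024),plane(i,(256.3,238.5),z+.011),plane(i,(255.9,201.3),.006))
```

```text
[0.47270497 0.25434026 0.024     ] [0.47672781 0.25456647 0.07771616] [0.4760376  0.25435319 0.006     ]
```

>>> jog_arm(increments=[{"delta_pos": [0,0,-0.03],"dr": [0,0,0]},{"delta_pos": [0,0,-0.06],"dr": [0,0,0]},{"delta_pos": [0,0,-0.083],"dr": [0,0,0]},{"delta_pos": [0,0,-0.083],"dr": [0,0,0]},{"delta_pos": [0,0,-0.083],"dr": [0,0,0]},{"delta_pos": [0,0,-0.083],"dr": [0,0,0]}])

```text
time_s: 13.65
ee_pos: [0.478, 0.2547, 0.0445]
eef_rot: [-3.139, 0.001, 1.571]
force: [-5.2, 0.3, -3.6]
grip_width: 0.0317
```

>>> jog_arm(increments=[{"delta_pos": [0,0,-0.004],"dr": [0,0,0]},{"delta_pos": [0,0,-0.008],"dr": [0,0,0]},{"delta_pos": [0,0,-0.008],"dr": [0,0,0]},{"delta_pos": [0,0,-0.008],"dr": [0,0,0]}])

```text
time_s: 14.05
ee_pos: [0.4781, 0.2549, 0.0436]
eef_rot: [-3.14, 0.0, 1.571]
force: [-12.1, -2.4, 9.8]
grip_width: 0.0317
```

>>> jog_arm(increments=[{"delta_pos": [-0.006,0,0],"dr": [0,0,0]},{"delta_pos": [-0.006,0,0],"dr": [0,0,0]},{"delta_pos": [-0.006,0,0],"dr": [0,0,0]}])

```text
time_s: 14.35
ee_pos: [0.4775, 0.2549, 0.0434]
eef_rot: [3.141, -0.0, 1.571]
force: [-3.7, -1.5, 1.7]
grip_width: 0.0316
```

>>> jog_arm(increments=[{"delta_pos": [0,0,0],"dr": [0,0,0]},{"delta_pos": [0,0,0],"dr": [0,0,0]},{"delta_pos": [0,0,0],"dr": [0,0,0]},{"delta_pos": [0,0,0],"dr": [0,0,0]},{"delta_pos": [0,0,0],"dr": [0,0,0]},{"delta_pos": [0,0,0],"dr": [0,0,0]}], fingers=-1)

```text
time_s: 14.95
ee_pos: [0.4774, 0.2549, 0.0432]
eef_rot: [3.141, -0.0, 1.571]
force: [-0.3, -0.4, 0.9]
grip_width: 0.076
```

>>> jog_arm(increments=[{"delta_pos": [0,0,0.05],"dr": [0,0,0]},{"delta_pos": [0,0,0.15],"dr": [0,0,0]},{"delta_pos": [0,0,0.28],"dr": [0,0,0]},{"delta_pos": [0,0,0.3],"dr": [0,0,0]},{"delta_pos": [0,0,0.3],"dr": [0,0,0]}])

```text
time_s: 15.45
ee_pos: [0.4778, 0.2551, 0.1196]
eef_rot: [3.139, -0.001, 1.571]
force: [0.1, -0.9, -1.7]
grip_width: 0.0939
```

Run:
```python
from h import *
o=ctrl.get_obs();print(o["ee_pos"],o["eef_rot"],o["force"],o["grip_width"])
i,im=snap("wrist","w10"); a=cv2.resize(im[110:290,150:380,::-1],None,fx=2.5,fy=2.5)
_,s=snap("scene","s10"); b=cv2.resize(s[130:210,240:350,::-1],None,fx=3,fy=3)
c=np.zeros((450,800,3),np.uint8); c[:,:575]=a; c[:240,575:]=b[:240,:225]; cv2.imwrite("pics/c10.png",c)
c=[.4765,.2542]
print(proj(i,[[*c,.054],[*c,.03],[*c,.024]]))
```

```text
[0.477794  0.2550929 0.1195616] [ 3.13938922e+00 -1.01832963e-03  1.57095577e+00] [ 0.07458475 -0.85156918 -1.69985424] 0.09388410825588889
[[255.62182954 201.49437751]
 [255.61930569 193.68795729]
 [255.61874184 191.94025539]]
```

View pics/c10.png

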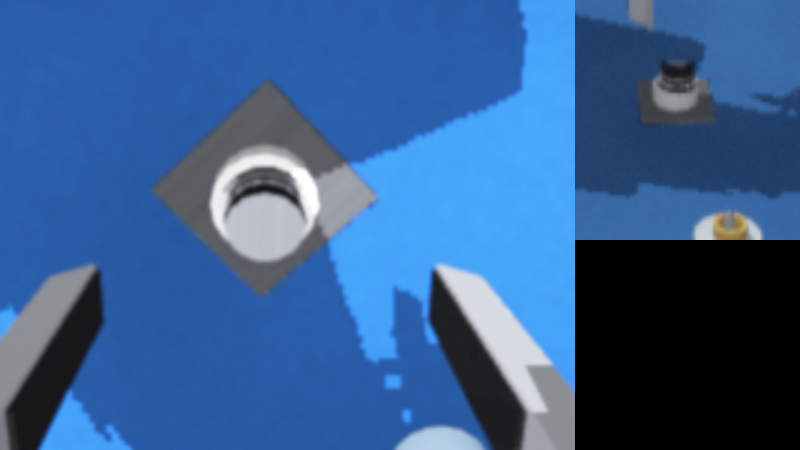

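>>> jog_arm(increments=[{"delta_pos": [-0.01,-0.1,0],"dr": [0,0,0]},{"delta_pos": [-0.02,-0.27,0],"dr": [0,0,0]},{"delta_pos": [-0.03,-0.45,0],"dr": [0,0,0]},{"delta_pos": [-0.054,-0.64,0],"dr": [0,0,0]},{"delta_pos": [-0.054,-0.8,0],"dr": [0,0,0]},{"delta_pos": [-0.054,-0.93,0],"dr": [0,0,0]},{"delta_pos": [-0.054,-1,0],"dr": [0,0,0]},{"delta_pos": [-0.054,-1,0],"dr": [0,0,0]},{"delta_pos": [-0.054,-1,0],"dr": [0,0,0]}])

```text
time_s: 16.45
ee_pos: [0.4635, 0.0052, 0.1175]
eef_rot: [-3.14, -0.0, 1.57]
force: [0.5, -0.5, 0.2]
grip_width: 0.0937
```

Run:
```python
from h import *
o=ctrl.get_obs();print(o["ee_pos"],o["eef_rot"],o["force"],o["grip_width"])
i,im=snap("wrist","w11"); cv2.imwrite("pics/w11c.png",cv2.resize(im[110:290,140:370,::-1],None,fx=3,fy=3))
print(proj(i,[[.464,-.003,.052],[.439,-.003,.052],[.489,-.003,.052],[.464,-.028,.052],[.464,.022,.052],[.466,-.0025,.024]]))
```

```text
[0.4635334  0.00518522 0.11749471] [-3.14023160e+00 -2.22127590e-04  1.57030647e+00] [ 0.50292122 -0.5015655   0.15359593] 0.09365274071856723
[[247.69822396 203.61617275]
 [247.46405565 176.93439954]
 [247.92271482 228.83546538]
 [220.29997798 203.61265518]
 [275.10621911 203.61325099]
 [249.00266676 196.42653357]]
```

View pics/w11c.png

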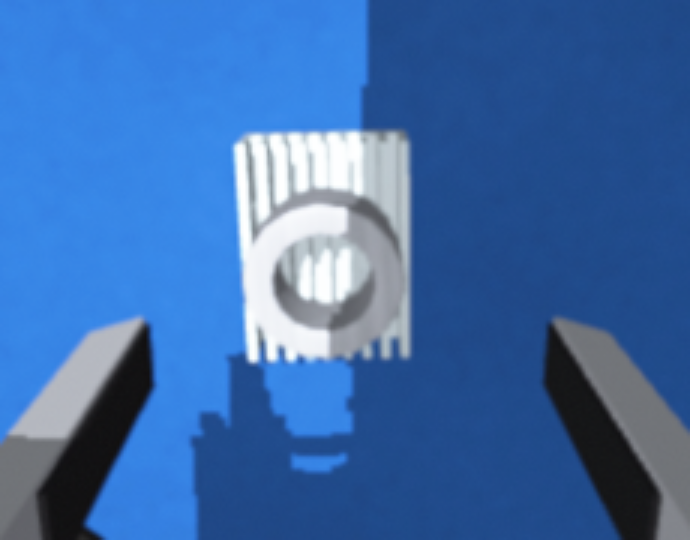

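>>> jog_arm(increments=[{"delta_pos": [0.002,-0.033,0],"dr": [0,0,0]},{"delta_pos": [0.002,-0.033,-0.08],"dr": [0,0,0]},{"delta_pos": [0.002,-0.033,-0.18],"dr": [0,0,0]},{"delta_pos": [0.002,-0.033,-0.26],"dr": [0,0,0]},{"delta_pos": [0.002,-0.033,-0.3],"dr": [0,0,0]},{"delta_pos": [0.002,-0.033,-0.31],"dr": [0,0,0]},{"delta_pos": [0.002,-0.033,-0.31],"dr": [0,0,0]},{"delta_pos": [0.002,-0.033,-0.31],"dr": [0,0,0]}])

```text
time_s: 17.3
ee_pos: [0.4649, -0.0033, 0.0415]
eef_rot: [3.14, 0.0, 1.571]
force: [-0.2, 0.1, 0.3]
grip_width: 0.0941
```

>>> jog_arm(increments=[{"delta_pos": [0,0,0],"dr": [0,0,0]},{"delta_pos": [0,0,0],"dr": [0,0,0]}])

```text
time_s: 17.5
ee_pos: [0.4647, -0.0034, 0.0412]
eef_rot: [3.141, 0.0, 1.571]
force: [0.7, -0.8, -0.5]
grip_width: 0.0941
```

>>> jog_arm(increments=[{"delta_pos": [0,0.001,-0.008],"dr": [0,0,0]},{"delta_pos": [0,0.001,-0.008],"dr": [0,0,0]},{"delta_pos": [0,0.001,-0.008],"dr": [0,0,0]},{"delta_pos": [0,0.001,-0.008],"dr": [0,0,0]},{"delta_pos": [0,0.001,-0.008],"dr": [0,0,0]},{"delta_pos": [0,0.001,-0.008],"dr": [0,0,0]},{"delta_pos": [0,0.001,-0.008],"dr": [0,0,0]},{"delta_pos": [0,0.001,-0.008],"dr": [0,0,0]},{"delta_pos": [0,0.001,-0.008],"dr": [0,0,0]}], fingers=1, squeeze=25)

```text
time_s: 18.4
ee_pos: [0.4644, -0.0031, 0.0387]
eef_rot: [3.142, -0.0, 1.571]
force: [0.3, -0.4, 1.0]
grip_width: 0.0501
```

>>> jog_arm(increments=[{"delta_pos": [0,0,0.02],"dr": [0,0,0]},{"delta_pos": [0,0,0.08],"dr": [0,0,0]},{"delta_pos": [0,0,0.18],"dr": [0,0,0]},{"delta_pos": [0,0,0.2],"dr": [0,0,0]},{"delta_pos": [0,0,0.2],"dr": [0,0,0]}])

```text
time_s: 18.9
ee_pos: [0.4646, -0.0031, 0.0891]
eef_rot: [3.14, 0.0, 1.571]
force: [0.3, -0.8, -2.8]
grip_width: 0.0501
```

>>> jog_arm(increments=[{"delta_pos": [0.1,-0.07,0.02],"dr": [0,0,0]},{"delta_pos": [0.24,-0.18,0.04],"dr": [0,0,0]},{"delta_pos": [0.38,-0.29,0.04],"dr": [0,0,0]},{"delta_pos": [0.52,-0.4,0.04],"dr": [0,0,0]},{"delta_pos": [0.61,-0.47,0.04],"dr": [0,0,0]},{"delta_pos": [0.634,-0.486,0.04],"dr": [0,0,0]},{"delta_pos": [0.634,-0.486,0.04],"dr": [0,0,0]},{"delta_pos": [0.634,-0.486,0.04],"dr": [0,0,0]}])

```text
time_s: 19.7
ee_pos: [0.6219, -0.1238, 0.0978]
eef_rot: [-3.14, -0.001, 1.571]
force: [-0.2, 0.1, -1.7]
grip_width: 0.0504
```

Run:
```python
from h import *
o=ctrl.get_obs();print(o["ee_pos"],o["eef_rot"],o["force"],o["grip_width"])
i,im=snap("wrist","w12"); hsv=cv2.cvtColor(im,cv2.COLOR_RGB2HSV)
g=proj(i,[[.623,-.1245,.006],[.582,-.1245,.006],[.623,-.1655,.006],[.623,-.0835,.006]]);print(g)
m=(hsv[:,:,2]<90)&(hsv[:,:,1]<140); m[:100]=0;m[250:]=0
for c,a in blobs(im,m,200):
    p=c[:,0]; print(cv2.boundingRect(c),a,plane(i,p[p[:,1].argmin()],.006),plane(i,p[p[:,0].argmin()],.006),plane(i,p[p[:,0].argmax()],.006))
```

```text
[ 0.62193704 -0.12381414  0.09775446] [-3.13992178e+00 -5.16256863e-04  1.57140130e+00] [-0.18565143  0.07507318 -1.68914541] 0.050393838239229424
[[255.88130229 195.63455795]
 [255.93006666 155.05375167]
 [215.12994323 195.59314743]
 [296.62322787 195.66942655]]
(0, 155, 89, 95) 5418.0 [ 0.58161804 -0.35971785  0.006     ] [ 0.5915236  -0.37859452  0.006     ] [ 0.66461356 -0.30188225  0.006     ]
(215, 154, 109, 96) 3898.0 [ 0.58098891 -0.13406794  0.006     ] [ 0.6150607  -0.16530981  0.006     ] [ 0.68271861 -0.05267615  0.006     ]
```

>>> jog_arm(increments=[{"delta_pos": [0.002,-0.002,-0.06],"dr": [0,0,0]},{"delta_pos": [0.002,-0.002,-0.14],"dr": [0,0,0]},{"delta_pos": [0.002,-0.002,-0.22],"dr": [0,0,0]},{"delta_pos": [0.002,-0.002,-0.27],"dr": [0,0,0]},{"delta_pos": [0.002,-0.002,-0.29],"dr": [0,0,0]},{"delta_pos": [0.002,-0.002,-0.295],"dr": [0,0,0]},{"delta_pos": [0.002,-0.002,-0.295],"dr": [0,0,0]},{"delta_pos": [0.002,-0.002,-0.295],"dr": [0,0,0]},{"delta_pos": [0.002,-0.002,-0.295],"dr": [0,0,0]}])

```text
time_s: 20.65
ee_pos: [0.6237, -0.1252, 0.0256]
eef_rot: [3.141, 0.0, 1.571]
force: [-0.2, -0.3, -2.6]
grip_width: 0.0496
```

Lower 4.4 mm more, then release.

>>> jog_arm(increments=[{"delta_pos": [0,0,-0.008],"dr": [0,0,0]},{"delta_pos": [0,0,-0.016],"dr": [0,0,0]},{"delta_pos": [0,0,-0.018],"dr": [0,0,0]},{"delta_pos": [0,0,-0.018],"dr": [0,0,0]},{"delta_pos": [0,0,-0.018],"dr": [0,0,0]}])

```text
time_s: 21.15
ee_pos: [0.6234, -0.1251, 0.0207]
eef_rot: [3.141, 0.0, 1.571]
force: [-2.5, 0.6, 4.1]
grip_width: 0.0499
```

>>> jog_arm(increments=[{"delta_pos": [0,0,0],"dr": [0,0,0]},{"delta_pos": [0,0,0],"dr": [0,0,0]},{"delta_pos": [0,0,0],"dr": [0,0,0]},{"delta_pos": [0,0,0],"dr": [0,0,0]},{"delta_pos": [0,0,0],"dr": [0,0,0]}], fingers=-1)

```text
time_s: 21.65
ee_pos: [0.6234, -0.1251, 0.0204]
eef_rot: [-3.142, 0.0, 1.571]
force: [-0.3, 0.1, 0.4]
grip_width: 0.0868
```

>>> jog_arm(increments=[{"delta_pos": [0,0,0.05],"dr": [0,0,0]},{"delta_pos": [0,0,0.15],"dr": [0,0,0]},{"delta_pos": [0,0,0.28],"dr": [0,0,0]},{"delta_pos": [0,0,0.35],"dr": [0,0,0]},{"delta_pos": [0,0,0.35],"dr": [0,0,0]}])

```text
time_s: 22.15
ee_pos: [0.6247, -0.1254, 0.1117]
eef_rot: [3.136, 0.001, 1.571]
force: [0.2, -0.9, 0.9]
grip_width: 0.0943
```

>>> jog_arm(increments=[{"delta_pos": [-0.1,0.07,0],"dr": [0,0,0]},{"delta_pos": [-0.24,0.18,0],"dr": [0,0,0]},{"delta_pos": [-0.38,0.29,0],"dr": [0,0,0]},{"delta_pos": [-0.52,0.4,0],"dr": [0,0,0]},{"delta_pos": [-0.61,0.47,0],"dr": [0,0,0]},{"delta_pos": [-0.636,0.488,0],"dr": [0,0,0]},{"delta_pos": [-0.636,0.488,0],"dr": [0,0,0]},{"delta_pos": [-0.636,0.488,0],"dr": [0,0,0]}])

```text
time_s: 22.95
ee_pos: [0.4651, -0.0036, 0.1079]
eef_rot: [3.141, 0.0, 1.571]
force: [-0.5, -0.7, 0.3]
grip_width: 0.0941
```

Run:
```python
from h import *
o=ctrl.get_obs();print(o["ee_pos"],o["eef_rot"],o["force"],o["grip_width"])
i,im=snap("wrist","w13"); hsv=cv2.cvtColor(im,cv2.COLOR_RGB2HSV)
nb=~((hsv[:,:,0]>95)&(hsv[:,:,0]<125)&(hsv[:,:,1]>100)); nb[:120]=0;nb[250:]=0;nb[:,:190]=0;nb[:,320:]=0
for c,a in blobs(im,nb,300):
    r=cv2.minAreaRect(c); q=cv2.approxPolyDP(c,6,True)[:,0]; print(np.round(r[0],1),np.round(r[1],1),r[2],a); 
    print([(p.tolist(),np.round(plane(i,p,.024)[:2],4).tolist()) for p in q])
_,s=snap("scene","s13")
a=cv2.resize(im[110:260,0:330,::-1],None,fx=2.4,fy=2.4); b=cv2.resize(s[140:290,150:340,::-1],None,fx=1.6,fy=1.6)
c=np.zeros((600,792,3),np.uint8); c[:360]=a; c[360:600,:304]=b; cv2.imwrite("pics/c13.png",c)
```

```text
[ 0.4651347  -0.00357859  0.10793198] [3.14123921e+00 1.38433465e-04 1.57081139e+00] [-0.5282137  -0.65971637  0.25338901] 0.0941112292538814
[256.  192.5] [79. 60.] 90.0 4292.5
[([283, 153], [0.4222, 0.0209]), ([226, 158], [0.4269, -0.0324]), ([231, 232], [0.5027, -0.0296]), ([235, 225], [0.495, -0.0254]), ([251, 232], [0.5027, -0.0093]), ([254, 224], [0.4939, -0.0062]), ([257, 231], [0.5015, -0.0032]), ([260, 224], [0.4939, -0.0002]), ([263, 231], [0.5015, 0.0029]), ([267, 224], [0.4939, 0.0069]), ([285, 230], [0.5004, 0.0252])]
```

View pics/c13.png

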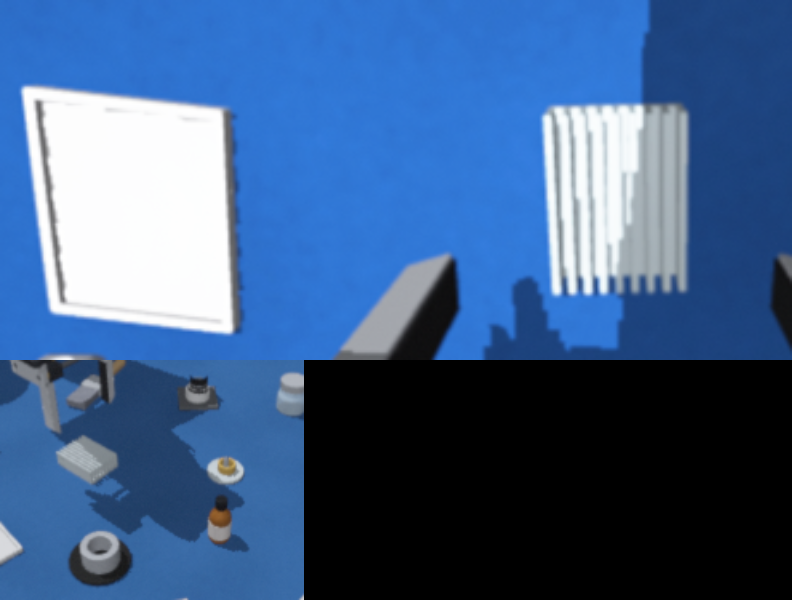

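Run:
```python
from h import *
i=ctrl.camera_info("wrist"); im=cv2.imread("pics/w13.png"); hsv=cv2.cvtColor(im,cv2.COLOR_BGR2HSV)
m=np.zeros(im.shape[:2],bool); s=np.s_[135:255,2:105]; m[s]=((hsv[:,:,1]<90)&(hsv[:,:,2]>110))[s]
for c,a in blobs(im,m,300):
    q=cv2.approxPolyDP(cv2.convexHull(c),5,True)[:,0]; P=np.array([plane(i,p,.007)[:2] for p in q]); print(q.tolist(),a); print(P.round(4).tolist(),P.mean(0))
    r=cv2.minAreaRect(np.array([plane(i,p[0],.007)[:2] for p in c],np.float32)*1000); print(r)
it=ctrl.camera_info("top"); T=cv2.imread("pics/top0.png"); hsv=cv2.cvtColor(T,cv2.COLOR_BGR2HSV)
m=np.zeros(T.shape[:2],bool); s=np.s_[200:260,340:390]; m[s]=((hsv[:,:,1]<90)&(hsv[:,:,2]>110))[s]
for c,a in blobs(T,m,300): print(cv2.minAreaRect(np.array([plane(it,p[0],.007)[:2] for p in c],np.float32)*1000))
```

```text
[[10, 146], [95, 156], [96, 248], [21, 239]] 7463.5
[[0.4169, -0.2519], [0.4274, -0.1663], [0.5303, -0.1823], [0.5198, -0.2656]] [ 0.47358174 -0.21652137]
((473.4326477050781, -215.97567749023438), (88.64600372314453, 106.61111450195312), 82.83960723876953)
((476.3357849121094, -216.7386016845703), (87.41688537597656, 107.13643646240234), 83.10432434082031)
```

>>> jog_arm(increments=[{"delta_pos": [-0.004,0.002,-0.04],"dr": [0,0,0.06]},{"delta_pos": [-0.004,0.002,-0.12],"dr": [0,0,0.06]},{"delta_pos": [-0.004,0.002,-0.22],"dr": [0,0,0.06]},{"delta_pos": [-0.004,0.002,-0.3],"dr": [0,0,0.06]},{"delta_pos": [-0.004,0.002,-0.34],"dr": [0,0,0.06]},{"delta_pos": [-0.004,0.002,-0.345],"dr": [0,0,0.06]},{"delta_pos": [-0.004,0.002,-0.345],"dr": [0,0,0.06]},{"delta_pos": [-0.004,0.002,-0.345],"dr": [0,0,0.06]},{"delta_pos": [-0.004,0.002,-0.345],"dr": [0,0,0.06]}])

```text
time_s: 23.95
ee_pos: [0.4638, -0.0026, 0.0224]
eef_rot: [3.14, 0.0, 1.601]
force: [0.1, 0.0, 0.3]
grip_width: 0.0937
```

>>> jog_arm(increments=[{"delta_pos": [0,0,-0.012],"dr": [0,0,0]},{"delta_pos": [0,0,-0.012],"dr": [0,0,0]},{"delta_pos": [0,0,-0.012],"dr": [0,0,0]},{"delta_pos": [0,0,-0.012],"dr": [0,0,0]},{"delta_pos": [0,0,-0.012],"dr": [0,0,0]},{"delta_pos": [0,0,-0.012],"dr": [0,0,0]},{"delta_pos": [0,0,-0.012],"dr": [0,0,0]},{"delta_pos": [0,0,-0.012],"dr": [0,0,0]},{"delta_pos": [0,0,-0.012],"dr": [0,0,0]}], fingers=1, squeeze=25)

```text
time_s: 24.85
ee_pos: [0.4634, -0.0026, 0.0187]
eef_rot: [3.142, 0.0, 1.601]
force: [0.4, -0.3, 1.0]
grip_width: 0.0558
```

>>> jog_arm(increments=[{"delta_pos": [0,0,0.02],"dr": [0,0,0]},{"delta_pos": [0,0,0.08],"dr": [0,0,0]},{"delta_pos": [0,0,0.18],"dr": [0,0,0]},{"delta_pos": [0,0,0.24],"dr": [0,0,0]},{"delta_pos": [0,0,0.24],"dr": [0,0,0]}])

```text
time_s: 25.35
ee_pos: [0.4643, -0.0027, 0.0805]
eef_rot: [3.138, 0.0, 1.601]
force: [0.1, -0.5, -1.3]
grip_width: 0.056
```

>>> jog_arm(increments=[{"delta_pos": [0.01,-0.08,0],"dr": [0,0,-0.05]},{"delta_pos": [0.02,-0.22,0],"dr": [0,0,-0.1]},{"delta_pos": [0.042,-0.38,0],"dr": [0,0,-0.18]},{"delta_pos": [0.042,-0.54,0],"dr": [0,0,-0.26]},{"delta_pos": [0.042,-0.7,0],"dr": [0,0,-0.316]},{"delta_pos": [0.042,-0.81,0],"dr": [0,0,-0.316]},{"delta_pos": [0.042,-0.855,0],"dr": [0,0,-0.316]},{"delta_pos": [0.042,-0.855,0],"dr": [0,0,-0.316]},{"delta_pos": [0.042,-0.855,0],"dr": [0,0,-0.316]},{"delta_pos": [0.042,-0.855,0],"dr": [0,0,-0.316]}])

```text
time_s: 26.35
ee_pos: [0.4739, -0.2151, 0.0785]
eef_rot: [-3.141, -0.0, 1.444]
force: [0.0, -0.0, -1.2]
grip_width: 0.0559
```

Run:
```python
from h import *
o=ctrl.get_obs();e=o["ee_pos"];print(e,o["eef_rot"],o["force"],o["grip_width"])
i,im=snap("wrist","w14")
d=lambda a,l:np.array([np.cos(a)*l,np.sin(a)*l])
c=np.array([.4742,-.2163]);t=-.128
# where the corners of the tray lip (top z .007) and sink (top z e-.0187+.024) should appear
TC=[[*(c+d(t,x*.052)+d(t+np.pi/2,y*.042)),.007] for x,y in((-1,-1),(-1,1),(1,1),(1,-1))]
yaw=o["eef_rot"][2]-np.pi/2
SC=[[*(e[:2]+d(yaw,x*.038)+d(yaw+np.pi/2,y*.028)),e[2]+.0053] for x,y in((-1,-1),(-1,1),(1,1),(1,-1))]
v=im[:,:,::-1].copy(); cv2.polylines(v,[proj(i,TC).round().astype(int)],True,(0,0,255)); cv2.polylines(v,[proj(i,SC).round().astype(int)],True,(0,200,0))
cv2.imwrite("pics/w14c.png",cv2.resize(v[90:290,130:390],None,fx=3,fy=3))
```

```text
[ 0.47390308 -0.2151116   0.07851209] [-3.14116591e+00 -2.48984345e-04  1.44430730e+00] [ 0.04656951 -0.04852215 -1.20312322] 0.05593742353587092
```

View pics/w14c.png

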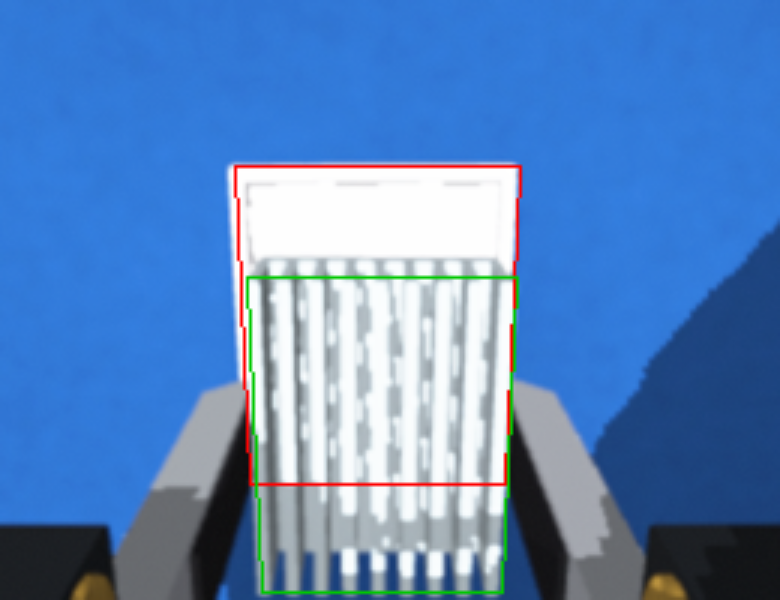

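>>> jog_arm(increments=[{"delta_pos": [0,-0.005,-0.04],"dr": [0,0,0]},{"delta_pos": [0,-0.005,-0.1],"dr": [0,0,0]},{"delta_pos": [0,-0.005,-0.15],"dr": [0,0,0]},{"delta_pos": [0,-0.005,-0.18],"dr": [0,0,0]},{"delta_pos": [0,-0.005,-0.2],"dr": [0,0,0]},{"delta_pos": [0,-0.005,-0.205],"dr": [0,0,0]},{"delta_pos": [0,-0.005,-0.205],"dr": [0,0,0]},{"delta_pos": [0,-0.005,-0.205],"dr": [0,0,0]},{"delta_pos": [0,-0.005,-0.205],"dr": [0,0,0]}])

```text
time_s: 27.3
ee_pos: [0.474, -0.2177, 0.0278]
eef_rot: [3.141, 0.0, 1.443]
force: [0.1, 0.4, -0.7]
grip_width: 0.0556
```

>>> jog_arm(increments=[{"delta_pos": [0,0,-0.01],"dr": [0,0,0]},{"delta_pos": [0,0,-0.02],"dr": [0,0,0]},{"delta_pos": [0,0,-0.022],"dr": [0,0,0]},{"delta_pos": [0,0,-0.022],"dr": [0,0,0]},{"delta_pos": [0,0,-0.022],"dr": [0,0,0]}])

```text
time_s: 27.8
ee_pos: [0.4739, -0.2176, 0.0219]
eef_rot: [-3.142, -0.0, 1.443]
force: [0.4, -0.8, -2.1]
grip_width: 0.0561
```

>>> jog_arm(increments=[{"delta_pos": [0,0,0],"dr": [0,0,0]},{"delta_pos": [0,0,0],"dr": [0,0,0]},{"delta_pos": [0,0,0],"dr": [0,0,0]},{"delta_pos": [0,0,0],"dr": [0,0,0]},{"delta_pos": [0,0,0],"dr": [0,0,0]},{"delta_pos": [0,0,0],"dr": [0,0,0]}], fingers=-1)

```text
time_s: 28.4
ee_pos: [0.4739, -0.2176, 0.022]
eef_rot: [3.142, 0.0, 1.443]
force: [0.2, 0.1, -0.7]
grip_width: 0.0935
```

>>> jog_arm(increments=[{"delta_pos": [0,0,0.05],"dr": [0,0,0]},{"delta_pos": [0,0,0.15],"dr": [0,0,0]},{"delta_pos": [0,0,0.3],"dr": [0,0,0]},{"delta_pos": [0,0,0.45],"dr": [0,0,0]},{"delta_pos": [0,0,0.6],"dr": [0,0,0]},{"delta_pos": [0,0,0.6],"dr": [0,0,0]},{"delta_pos": [0,0,0.6],"dr": [0,0,0]}])

```text
time_s: 29.1
ee_pos: [0.4739, -0.2176, 0.1729]
eef_rot: [3.14, 0.001, 1.443]
force: [0.5, 0.1, -1.3]
grip_width: 0.0938
```

Run:
```python
from h import *
o=ctrl.get_obs();e=o["ee_pos"];print(o["time_s"],e,o["eef_rot"],o["force"],o["grip_width"])
i,im=snap("wrist","w15"); it,T=snap("top","t15"); isc,S=snap("scene","s15")
d=lambda a,l:np.array([np.cos(a)*l,np.sin(a)*l]); c=np.array([.474,-.217]);t=-.128
SC=[[*(c+d(t,x*.038)+d(t+np.pi/2,y*.028)),.027] for x,y in((-1,-1),(-1,1),(1,1),(1,-1))]
print("pred sink top corners",proj(i,SC).round(1).tolist())
# fin gaps: darker than white inside the tray
hsv=cv2.cvtColor(im,cv2.COLOR_RGB2HSV); p=proj(i,SC); x0,y0=(p.min(0)-12).astype(int); x1,y1=(p.max(0)+12).astype(int)
g=(hsv[:,:,2]<235)&(hsv[:,:,1]<90); m=np.zeros(g.shape,bool); m[y0:y1,x0:x1]=g[y0:y1,x0:x1]
for k,a in blobs(im,m,15): print("dark",cv2.boundingRect(k),a)
# bystanders vs start
T0=cv2.imread("pics/top0.png")[:,:,::-1]
for n,s in(("bottle",np.s_[125:155,270:295]),("jar",np.s_[152:188,142:178])):
    print(n,np.abs(T[s].astype(int)-T0[s]).mean())
for n,q in(("ring",[.637,.125,.013]),("obj",[.4765,.2542,.054]),("collar",[.623,-.125,.034]),("sink",[.474,-.217,.027])): print(n,proj(isc,q),proj(it,q))
hs=cv2.cvtColor(T,cv2.COLOR_RGB2HSV); m=brass(T,(150,185,225,255)); q=np.argwhere(m)[:,::-1]; print("ring px",q.min(0),q.max(0))
```

```text
29.1 [ 0.47394697 -0.21763044  0.17294047] [3.13991018e+00 6.61547729e-04 1.44300611e+00] [ 0.51868879  0.11444829 -1.31901192] 0.09381852758016741
pred sink top corners [[233.0, 148.9], [281.4, 149.0], [279.7, 210.6], [234.4, 210.5]]
dark (274, 192, 3, 17) 23.5
dark (269, 176, 3, 17) 15.5
dark (241, 175, 4, 37) 43.5
dark (236, 174, 2, 34) 31.0
bottle 2.457333333333333
jar 2.2037037037037037
ring [[290.8645783  205.78741195]] [[239.52567117 166.54830565]]
obj [[273.2885753 148.2857337]] [[186.62734759 223.01077675]]
collar [[211.74564401 255.16859283]] [[332.34445662 171.06327905]]
sink [[132.36802121 246.79022934]] [[367.86356189 227.60412985]]
ring px [235 160] [244 170]
```

```bash
python3 -c "
from station import ctrl
print(ctrl.hand_in())"
```

```text
the job is handed in; nothing more can be done
None
```

I took the pile apart from the top down, put all four parts in their places, and handed the job in at about 29 s of the 115 s allowed. The hand-in reports no verdict.

| Part | Last check |
|---|---|
| Brass ring | On the post foot. The final top view matches its expected place to about 1.5 pixels (about 4 mm, against 10 mm allowed). |
| Objective | Seated in the cradle and upright in a picture taken right after release, top within 1 pixel of prediction. It pressed on the bore with about 12 N going in, so I shifted it about 1.5 mm, and the force fell to about 4 N before release. |
| Collar | Standing near the centre of the mat in a later scene view. It touched down at the expected height. |
| Heat sink | In the tray. It touched down within 0.2 mm of the expected height, and the fin shading after release lies inside the outline I predicted. |

The bottle and jar show almost no change from the start in the top view. The gripper was open and clear above the tray at hand-in.

- **Not confirmed by eye:** the heat sink's final state was checked only by numbers, because I had used all 16 picture views. Its tilt was not measured separately.
- **Disagreements:** the top and wrist views differed by about 2 to 4 mm in x for the cradle, the tray and the post. I used values in between, confirmed from close up.

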